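Make up two electronics lab kits

ROBOT

A 6-joint arm with a two-finger parallel gripper is mounted at the origin on the work surface. World frame = base frame: x ahead of the robot, y to its left, z up, the work surface at z = 0. Lengths are in m, angles in rad, forces in N, time in s.
With the tool pointing down it reaches from about 0.3 to 0.825 m from the base axis. Payload 5.4 kg.
Tool frame: the origin (TCP) lies at the very end of the fingers, on their centre line; the grasp point (between the pads) lies grasp_offset behind it (grasp_offset is the distance from the TCP to the grasp point, in m); z points along the fingers, y is the line along which they close (so a half turn about z gives the same grasp; the last joint's range is limited). The gripper opens to 92 mm and grips with 3 to 60 N. Pads are 20 mm wide; open, the fingers measure 128 mm over their backs; the gripper's body (75 mm by 189 mm) begins 69 mm behind the grasp point.
Start: joints at [1.126, 0.158, 1.597, -0, 1.386, -0.21], TCP at [0.134, 0.559, 0.215] pointing down, gripper open.
Joint ranges: [-2.91, 2.91], [-0.94, 2.29], [0.18, 2.7], [-1.29, 4.43], [0.17, 2.64], [-3, 3]. Speed limits (rad/s): [2.57, 2.57, 3.14, 3.14, 3.14, 3.14].

INTERFACE

Orientations are given as a unit quaternion [x, y, z, w].
In Python, from cell import observe, read_camera, sign_off, grasp_offset gives the robot as it stands.
- The arm moves only by the shell command python3 -m crank 'ROWS' [FORCE]. ROWS is text: rows parted by semicolons, each of 7 numbers parted by spaces: the shift along the world's x, y, z scaled (see below), then the turn, a rotation vector about the world's x, y, z scaled (see below), then the closure, from -1 (fully open) to 1 (shut), so that 0 is half open. In form: dx dy dz wx wy wz jaw; .... A call has 1 to 5 rows; each row shifts and turns the commanded pose from where the row before left it; what a row does not reach is not made up. The controller multiplies each number of a shift by 0.75 m and each number of a turn by pi/4 rad. A row lasts 1/12 s, in which the tool goes at most 41.7 mm and 7.16 degrees, less where a joint would pass 70% of its speed; a pose out of reach is approached as far as the arm can. A call with a number of a shift or a turn outside -1 to 1 is refused whole. A call with a gripper value outside its range is refused whole. The fingers move at their own pace and stop on an object; FORCE is the grip in N (left out, the last holds). Time passes only in rows, so rows that do not move let the fingers close. It gives the time, the measured TCP pose, the force, the opening and the grip force at its end, in the units of the state.
- observe(): the state, without advancing time (a new reading comes with each control period).
- read_camera(name): name is "scene" or "top" or "wrist"; returns a dict with "image" (400x640x3 uint8, red, green, blue), "range_z" (400x640 float32, m along the optical axis (not along the pixel's ray), 0 where there is no reading), "fov_y" (degrees; the focal length in pixels is half the picture's height over the tangent of half this angle, whatever the lens; pixels are square), "cx", "cy" (the principal point, pixels), "world_from_camera" (4x4, takes a point from camera to world coordinates); the wrist camera has in their place "mount" (4x4, takes a point from camera to tool coordinates, whose origin is the TCP and whose axes are the flange's). Camera axes: x right, y down, z forward; pixel columns grow to the right and rows downward; lengths in m; the calibration is good to about 2 mm. A picture is of the moment at which its call begins: read the wrist's pose just before it.
- sign_off(): hands the job in; it is judged then, once.
The state is a dict: "time": time; "joint_positions": joint angles; "qvel": joint speeds; "tau": joint torques, N m; "tcp_pos": TCP position; "tcp_rot": TCP orientation; "ft_force": force on the tool from outside, world axes, zero at the start; "ft_torque": the same for the moment, N m; "opening": opening from 0.0 (shut) to 1.0 (fully open); "finger_force": force on a finger pad.
Only numpy, scipy, OpenCV 4.12 (cv2) and the standard library are available. Lean on these libraries where they do the work, as an engineer would, in place of code of your own. Each camera call takes 0.05 s, during which the arm holds its last target. There are 200 camera calls.

TASK

Make up the two lab kits from the row of stock, one part to a bay. In the three-bay tray, starting from the end with the pull tab, put the transformer, then the tall slim capacitor in the middle bay, then the heat sink; in the two-bay tray put the relay in the bay at the tab and the short wide capacitor in the other. Stand each part upright in the middle of its bay, setting it down gently instead of dropping it, and leave the coil, the solder reel and the terminal strip where they are.

Things in the scene. Friction and masses are not known exactly. Their poses are not given: they have to be found in the camera images.
- long_tray: Grey kit tray, black floor, row of THREE bays, 226 mm long, 78 mm wide. Fixed; floor 4 mm thick, walls and dividers 14 mm high, 4 mm thick; bays 70 mm square inside. Axes: x across the row of bays, y along it to the tab end, z up. The pull tab (bright eyelet) sticks out 24 mm from the +y end. Origin: centre of the underside without the tab; bay centres at x = 0, y = +74 mm (tab end), 0 and -74 mm.
- short_tray: Grey kit tray, black floor, row of TWO bays, 152 mm long, 78 mm wide. Fixed; floor 4 mm thick, walls and dividers 14 mm high, 4 mm thick; bays 70 mm square inside. Axes: x across the row of bays, y along it to the tab end, z up. The pull tab (bright eyelet) sticks out 24 mm from the +y end. Origin: centre of the underside without the tab; bay centres at x = 0, y = +37 mm (tab end) and -37 mm.
- transformer: Small mains transformer, 42 mm tall, 0.2 to 0.4 kg: a dark steel core block 46 mm (x) by 28 mm (y) by 42 mm (z), with a copper coil, 28 mm (x) by 42 mm (y), bulging from both its long faces between 6 and 36 mm up. Best gripped across the 46 mm, on the flat core ends. Loose, starts upright; origin: centre of its underside, z up.
- tall_capacitor: The tall, slim can capacitor: bare aluminium cylinder, 30 mm in diameter, 62 mm tall, black top with two brass terminals. About 0.07 kg. Loose, starts upright; origin: centre of its underside, z up.
- short_capacitor: The short, wide can capacitor: bare aluminium cylinder, 42 mm in diameter, 40 mm tall, black top with two brass terminals. About 0.08 kg. Loose, starts upright; origin: centre of its underside, z up.
- heat_sink: Bare aluminium heat sink, 44 mm (x) by 36 mm (y) by 40 mm tall: five upright fins, 4 mm thick and 10 mm apart, standing across x on a central web. Best gripped across the 44 mm, on the flat outer fins. About 0.09 kg. Loose, starts upright; origin: centre of its underside, z up.
- relay: Plug-in relay, 30 mm square, 46 mm tall: grey foot and clear box cover through which a copper coil and a steel armature show. About 0.06 kg. Loose, starts upright; origin: centre of its underside, z up.
- toroid_coil: Copper ring coil lying flat, 52 mm outside, 20 mm hole, 22 mm high. Belongs to neither kit: stays where it is. Origin at the centre of its underside.
- solder_reel: White reel of solder standing on its flange, 50 mm in diameter, 33 mm tall. Belongs to neither kit: stays where it is. Origin at the centre of its underside.
- terminal_strip: Black screw terminal strip, 64 mm (x) by 22 mm by 21 mm high, with two rows of brass screws. Belongs to neither kit: stays where it is. Origin at the centre of its underside.
Things that resemble listed ones, but are neither listed nor needed, are in the scene too. What is shaped like the solder_reel but blue, pink or red is not meant.

How it is judged:
By the outcome, as a careful person would: the job done as asked, in the order asked, and still so for the second after the job is handed in, with the robot touching nothing.
It also fails if it takes over 128 s, if anything falls off the work surface, if the arm or the gripper's body presses on something with over 40 N, if the wrist force passes 120 N, or if a joint passes its speed limit or range.

## Working session

There is one attempt and no reset: what is moved stays moved. The work goes in short steps, Python scripts to look and compute and a shell command to move; the robot and the scene stay as the last step left them, time stands still between calls to the robot, and variables do not carry over. Pictures are saved under pics/ and viewed, at most 14 in all, crops included, and the job is handed in when it is done.

```bash
mkdir -p pics; ls; cat > h.py <<'E'
import numpy as np, cv2
from cell import observe, read_camera, sign_off, grasp_offset
def snap(name, fn=None):
    s=observe(); c=read_camera(name)
    if fn: cv2.imwrite('pics/'+fn+'.png', c['image'][:,:,::-1])
    if 'mount' in c:
        from scipy.spatial.transform import Rotation as R
        T=np.eye(4); T[:3,:3]=R.from_quat(s['tcp_rot']).as_matrix(); T[:3,3]=s['tcp_pos']
        c['world_from_camera']=T@c['mount']
    h=c['image'].shape[0]; c['f']=h/2/np.tan(np.radians(c['fov_y'])/2)
    np.savez('/tmp/'+(fn or name)+'.npz',**{k:c[k] for k in ('image','range_z','cx','cy','f','world_from_camera')})
    return c
def load(fn): return dict(np.load('/tmp/'+fn+'.npz'))
def px(c,u,v,z=None):
    """world point of pixel; z: intersect plane of that height, else use range"""
    W=c['world_from_camera']; d=np.array([(u-c['cx'])/c['f'],(v-c['cy'])/c['f'],1.])
    if z is None: k=c['range_z'][int(v),int(u)]
    else: k=(z-W[2,3])/(W[:3,:3]@d)[2]
    return W[:3,:3]@(d*k)+W[:3,3]
def cloud(c):
    W=c['world_from_camera']; h,w=c['range_z'].shape; u,v=np.meshgrid(np.arange(w),np.arange(h)); k=c['range_z']
    P=np.stack([(u-c['cx'])/c['f']*k,(v-c['cy'])/c['f']*k,k],-1)
    return P@W[:3,:3].T+W[:3,3]
E
python3 - <<'E'
from h import *
for n in ('top','scene'):
    c=snap(n,n+'0'); print(n,c['f'],c['cx'],c['cy'],c['world_from_camera'].round(3).tolist())
s=observe(); print(grasp_offset,s['time'],s['tcp_pos'],s['tcp_rot'],s['opening'],s['ft_force'])
E
```

```text
pics
top 474.75786872168806 317.0414981779363 193.82426150818245 [[-0.016, -0.975, 0.223, 0.225], [-1.0, 0.014, -0.009, -0.041], [0.006, -0.223, -0.975, 1.215], [0.0, 0.0, 0.0, 1.0]]
scene 374.78897474205775 320.10220224088226 198.566322273358 [[0.456, 0.735, -0.502, 0.973], [0.89, -0.366, 0.273, -0.307], [0.017, -0.571, -0.821, 0.831], [0.0, 0.0, 0.0, 1.0]]
0.0187 0.1 [0.13357    0.5586927  0.21371139] [ 1.17140524e-01  9.93114978e-01 -8.18394393e-04 -2.62187342e-04] 0.9999939038767778 [-0.95833491 -0.52020914  0.35431667]
```

View pics/top0.png

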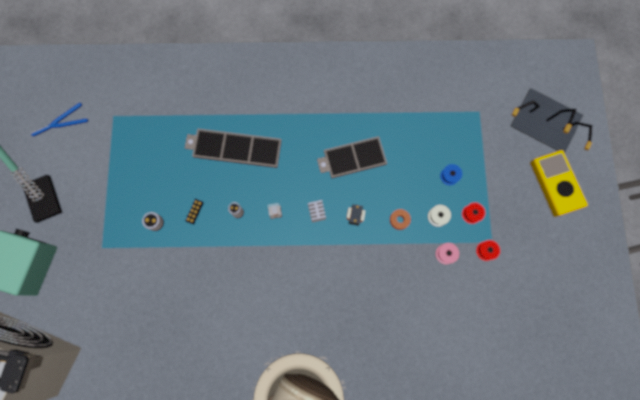

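View pics/scene0.png

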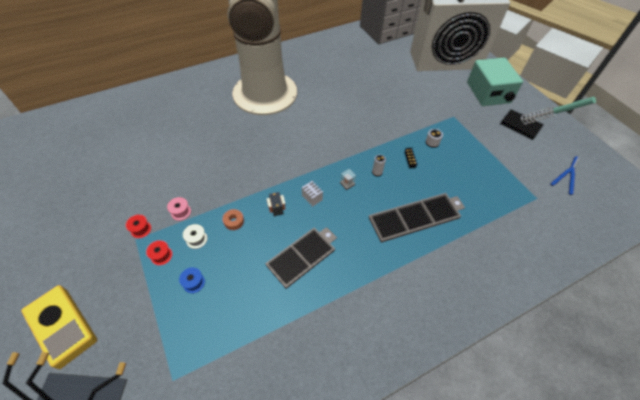

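Top view: short capacitor (152,221), terminal strip (194,211), tall capacitor (235,209), relay (275,211), heat sink (317,210), transformer (356,214), toroid (400,219) and white reel (440,215). The long tray is at (237,147) with its tab at (190,142), and the short tray is at (355,156) with its tab at (323,164). The lookalikes are the blue, red and pink reels. The two capacitors could be confused with each other: (152,221) is wide and (235,209) is slim.

```bash
python3 - <<'E'
from h import *
c=load('top0'); im=c['image'][:,:,::-1]
a=cv2.resize(im[185:240,130:390],None,fx=3,fy=3,interpolation=cv2.INTER_CUBIC)
b=cv2.resize(im[120:185,170:400],None,fx=3.39,fy=3.39,interpolation=cv2.INTER_CUBIC)[:,:780]
w=max(a.shape[1],b.shape[1]); o=np.zeros((a.shape[0]+b.shape[0],w,3),np.uint8); o[:a.shape[0],:a.shape[1]]=a; o[a.shape[0]:,:b.shape[1]]=b
cv2.imwrite('pics/crop0.png',o); print(o.shape)
for n in ('top0','scene0'):
    c=load(n); P=cloud(c); g=c['range_z']>0
    R=(P[...,0]>.2)&(P[...,0]<.85)&(abs(P[...,1])<.6)
    fl=np.median(P[R&g&(P[...,2]<.01)][:,2]) ; print(n,'floor',fl)
    m=(R&g&(P[...,2]>fl+.008)&(P[...,2]<.12)).astype(np.uint8)
    k,l,st,ce=cv2.connectedComponentsWithStats(m)
    for i in range(1,k):
        if st[i,4]>15:
            Q=P[l==i]; t=Q[Q[:,2]>np.percentile(Q[:,2],90)-.006]
            print(ce[i].round(),st[i,4],'zmax %.3f'%np.percentile(Q[:,2],95),'mid',((t.min(0)+t.max(0))/2)[:2].round(3),'ext',np.ptp(t,0)[:2].round(3), cv2.minAreaRect((t[:,:2]*1000).astype(np.float32)))
# TCP pixel
c=load('top0');W=np.linalg.inv(c['world_from_camera']);p=W@[.134,.559,.215,1];print(p[:2]/p[2]*c['f']+[c['cx'],c['cy']])
E
```

```text
(385, 780, 3)
top0 floor 0.0015481753813684218
[521. 108.] 99 zmax 0.102 mid [ 0.701 -0.576] ext [0.03  0.047] ((700.9966430664062, -575.6633911132812), (8.395364761352539, 54.32785415649414), 26.09017562866211)
[ 78. 105.] 34 zmax 0.019 mid [0.753 0.589] ext [0.02  0.019] ((754.1287231445312, 591.781982421875), (10.40839672088623, 23.164794921875), 35.08496856689453)
[ 80. 121.] 65 zmax 0.018 mid [0.711 0.579] ext [0.017 0.041] ((710.5783081054688, 579.8880615234375), (13.834305763244629, 41.354244232177734), 13.012361526489258)
[228. 146.] 693 zmax 0.019 mid [0.63  0.168] ext [0.108 0.254] ((631.8685913085938, 169.75946044921875), (250.9224853515625, 80.88651275634766), 81.95809173583984)
[348. 158.] 512 zmax 0.019 mid [ 0.602 -0.147] ext [0.11  0.182] ((597.8368530273438, -144.28482055664062), (79.42965698242188, 176.2152557373047), 13.736271858215332)
[452. 173.] 305 zmax 0.038 mid [ 0.546 -0.404] ext [0.049 0.049] ((546.5081787109375, -403.69647216796875), (48.55384826660156, 48.6788330078125), 18.253616333007812)
[194. 211.] 228 zmax 0.023 mid [0.46  0.262] ext [0.065 0.039] ((
[... 3924 characters left out ...]
0996094)
[306. 252.] 620 zmax 0.018 mid [ 0.601 -0.144] ext [0.109 0.182] ((598.2433471679688, -141.99478149414062), (79.90096282958984, 174.84617614746094), 14.21376895904541)
[158. 251.] 385 zmax 0.037 mid [ 0.445 -0.45 ] ext [0.052 0.049] ((445.2464294433594, -449.53857421875), (47.88450622558594, 49.49367904663086), 58.48960494995117)
[191. 278.] 415 zmax 0.037 mid [ 0.547 -0.401] ext [0.051 0.049] ((547.4352416992188, -400.7320861816406), (48.85300827026367, 48.51940155029297), 49.80613708496094)
[112. 377.] 233 zmax 0.104 mid [ 0.711 -0.586] ext [0.014 0.028] ((709.019775390625, -586.1397705078125), (8.758209228515625, 30.58290672302246), 19.051042556762695)
[ 14.68831675 354.12530603]
```

View pics/crop0.png

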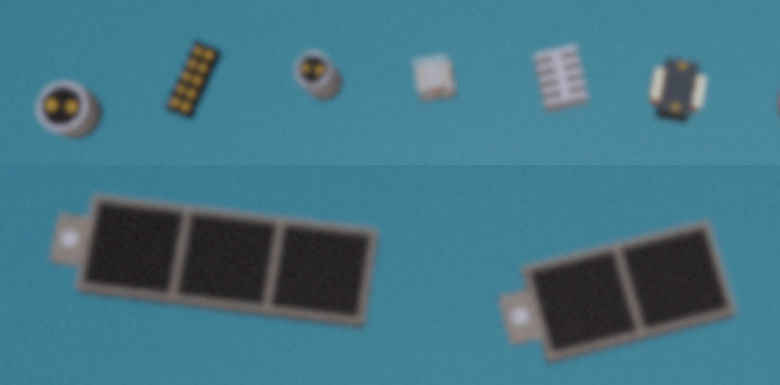

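The top-view crop confirms it: wide can at crop (68,107), slim can at (318,72), relay at (434,77), heat sink at (560,77), transformer at (678,90). Both tabs are at the left end, which is world +y. I'll move above the transformer, turning the jaw along about -11°.

```bash
R='.0205 -.0472 0 0 0 -.0969 -1'
python3 -m crank '.0205 -.0472 0 0 0 -.0969 -1; .0205 -.0472 0 0 0 -.0969 -1; .0205 -.0472 0 0 0 -.0969 -1; .0205 -.0472 0 0 0 -.0969 -1; .0205 -.0472 0 0 0 -.0969 -1' 20
python3 -m crank '.0205 -.0472 0 0 0 -.0969 -1; .0205 -.0472 0 0 0 -.0969 -1; .0205 -.0472 0 0 0 -.0969 -1; .0205 -.0472 0 0 0 -.0969 -1; .0205 -.0472 0 0 0 -.0969 -1'
python3 -m crank '.0205 -.0472 0 0 0 -.0969 -1; .0205 -.0472 0 0 0 -.0969 -1; .0205 -.0472 0 0 0 -.0969 -1; .0205 -.0472 0 0 0 -.0969 -1; .0205 -.0472 0 0 0 -.0969 -1'
python3 -m crank '.0205 -.0472 0 0 0 -.0969 -1; .0205 -.0472 0 0 0 -.0969 -1; .0205 -.0472 0 0 0 -.0969 -1; .0205 -.0472 0 0 0 -.0969 -1; .0205 -.0472 0 0 0 -.0969 -1'
python3 -m crank '0 0 0 0 0 0 -1; 0 0 0 0 0 0 -1; 0 0 0 0 0 0 -1'
cat >> h.py <<'E'
def blobs(c,zlo=.008,box=(.2,.85,-.6,.6),mina=30):
    P=cloud(c); g=c['range_z']>0
    R=g&(P[...,0]>box[0])&(P[...,0]<box[1])&(P[...,1]>box[2])&(P[...,1]<box[3])
    fl=np.median(P[R&(P[...,2]<.012)][:,2]); print('floor %.4f'%fl)
    k,l,st,ce=cv2.connectedComponentsWithStats((R&(P[...,2]>fl+zlo)&(P[...,2]<.1)).astype(np.uint8))
    for i in range(1,k):
        if st[i,4]>mina:
            Q=P[l==i]; t=Q[Q[:,2]>np.percentile(Q[:,2],80)-.006]
            (x,y),(w,h),a=cv2.minAreaRect((t[:,:2]*1000).astype(np.float32))
            print(ce[i].round(),st[i,4],'z %.3f'%np.percentile(Q[:,2],90),'c %.1f %.1f'%(x,y),'size %.1f@%.1f %.1f@%.1f'%(w,a,h,a-90))
def yaw():
    from scipy.spatial.transform import Rotation as R
    s=observe(); y=R.from_quat(s['tcp_rot']).as_matrix()[:,1]; 
    print('t %.2f'%s['time'],'tcp',(np.array(s['tcp_pos'])*1000).round(1),'yaw %.2f'%np.degrees(np.arctan2(y[1],y[0])),'open %.1f'%(s['opening']*92),'ff',np.round(s['finger_force'],1),'F',np.round(s['ft_force'],1))
E
python3 - <<'E'
from h import *
yaw(); c=snap('wrist','w1'); blobs(c)
print(c['world_from_camera'].round(3).tolist())
E
```

```text
time: 0.52
tcp_pos: [0.2106, 0.3804, 0.214]
tcp_rot: [0.304, 0.953, -0.0, -0.0]
ft_force: [0.7, -0.2, 0.7]
opening: 1.001
finger_force: 0.0
time: 0.93
tcp_pos: [0.2875, 0.2036, 0.2143]
tcp_rot: [0.479, 0.878, 0.0, 0.0]
ft_force: [0.6, -0.7, -0.8]
opening: 0.996
finger_force: 0.0
time: 1.35
tcp_pos: [0.3645, 0.0262, 0.2145]
tcp_rot: [0.637, 0.771, 0.0, 0.0]
ft_force: [1.4, 0.9, 0.3]
opening: 0.998
finger_force: 0.0
time: 1.77
tcp_pos: [0.4414, -0.1507, 0.2141]
tcp_rot: [0.771, 0.637, -0.0, -0.0]
ft_force: [0.1, 0.3, -0.3]
opening: 0.996
finger_force: 0.0
time: 2.02
tcp_pos: [0.4407, -0.1481, 0.2141]
tcp_rot: [0.77, 0.639, -0.0, -0.001]
ft_force: [-0.2, -0.6, 0.2]
opening: 1.001
finger_force: 0.0
t 2.02 tcp [ 440.7 -148.1  214.1] yaw -10.62 open 92.1 ff 0.0 F [-0.2 -0.6  0.2]
floor 0.0005
[316.  91.] 1036 z 0.041 c 453.5 -50.1 size 44.0@11.8 35.7@-78.2
[451. 138.] 3024 z 0.015 c 597.8 -142.8 size 79.1@13.9 176.5@-76.1
[323. 184.] 1512 z 0.043 c 442.4 -148.8 size 41.6@78.4 45.7@-11.6
[330. 270.] 1226 z 0.023 c 431.0 -262.5 size 50.7@25.0 51.0@-65.0
[348. 326.] 363 z 0.034 c 442.8 -343.5 size 10.9@77.9 39.3@-12.1
[280. 371.] 233 z 0.034 c 338.5 -393.9 size 17.0@79.9 43.2@-10.1
[363. 386.] 891 z 0.034 c 445.2 -444.0 size 35.4@80.7 48.7@-9.3
[301. 397.] 105 z 0.016 c 351.4 -464.0 size 9.9@77.8 32.7@-12.2
[[0.983, -0.176, -0.055, 0.456], [-0.184, -0.941, -0.284, -0.067], [-0.002, 0.289, -0.957, 0.384], [0.0, 0.0, 0.0, 1.0]]
```

View pics/w1.png

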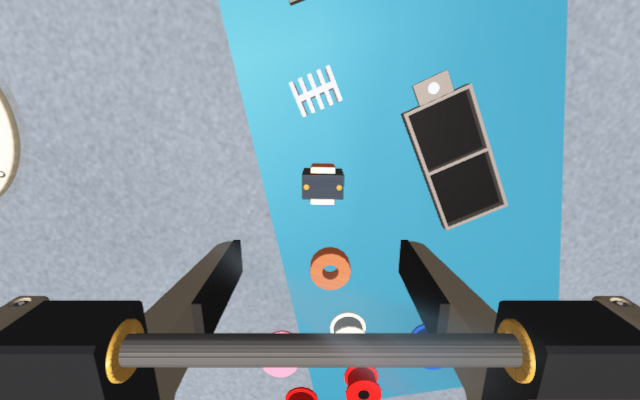

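Wrist view: transformer at (323,184), heat sink at (316,91), short tray at (455,155) with its tab toward the top. The core ends lie along the jaw line, so I'll descend and grip.

```bash
python3 -m crank '.0023 -.001 -.05 0 0 -.022 -1; 0 0 -.05 0 0 0 -1; 0 0 -.05 0 0 0 -1; 0 0 -.05 0 0 0 -1; 0 0 -.05 0 0 0 -1' 25 | tail -3
python3 -m crank '0 0 -.0085 0 0 0 -1; 0 0 -.0085 0 0 0 -1; 0 0 0 0 0 0 1; 0 0 0 0 0 0 1; 0 0 0 0 0 0 1'
python3 -m crank '0 0 0 0 0 0 1; 0 0 0 0 0 0 1; 0 0 0 0 0 0 1; 0 0 0 0 0 0 1; 0 0 0 0 0 0 1'
python3 -c "from h import *; yaw()"
```

```text
ft_force: [-0.1, 0.1, 0.6]
opening: 0.997
finger_force: 0.0
time: 2.9
tcp_pos: [0.4449, -0.1506, 0.0168]
tcp_rot: [0.775, 0.632, 0.001, 0.002]
ft_force: [-0.2, 0.1, -0.4]
opening: 0.804
finger_force: 0.0
time: 3.32
tcp_pos: [0.443, -0.1497, 0.0147]
tcp_rot: [0.775, 0.632, -0.0, 0.0]
ft_force: [-1.4, -0.3, 4.1]
opening: 0.498
finger_force: 25.0
t 3.32 tcp [ 443.  -149.7   14.7] yaw -11.65 open 45.8 ff 25.0 F [-1.4 -0.3  4.1]
```

```bash
python3 -m crank '0 0 .015 0 0 0 1; 0 0 .04 0 0 0 1; 0 0 .05 0 0 0 1; 0 0 .05 0 0 0 1; .01 .02 .05 0 0 0 1' | tail -3
python3 -m crank '.022 .048 .03 0 0 0 1; .022 .048 0 0 0 0 1; .022 .048 0 0 0 0 1; .022 .048 0 0 0 0 1; .022 .048 0 0 0 0 1' |tail -3
python3 -m crank '.022 .048 0 0 0 .03 1; .01 .02 0 0 0 .03 1; 0 0 0 0 0 0 1; 0 0 0 0 0 0 1; 0 0 0 0 0 0 1'|tail -3
python3 - <<'E'
from h import *
yaw(); c=snap('wrist','w2'); blobs(c)
E
```

```text
ft_force: [0.8, -0.6, -3.2]
opening: 0.496
finger_force: 25.0
ft_force: [1.5, -1.5, -2.6]
opening: 0.495
finger_force: 25.0
ft_force: [0.1, 0.2, -3.0]
opening: 0.498
finger_force: 25.0
t 4.57 tcp [554.8  92.8 187.8] yaw -8.99 open 45.8 ff 25.0 F [ 0.1  0.2 -3. ]
floor 0.0006
[385. 116.] 3031 z 0.015 c 629.5 154.0 size 216.0@81.9 78.6@-8.1
[195.  28.] 1861 z 0.021 c 460.2 265.5 size 22.3@67.9 63.3@-22.1
[212. 147.] 1253 z 0.064 c 457.2 154.3 size 29.2@36.1 28.8@-53.9
[238. 234.] 1188 z 0.047 c 456.3 57.9 size 29.3@9.2 28.9@-80.8
[354. 314.] 535 z 0.015 c 566.1 -75.8 size 53.2@25.3 32.4@-64.7
[275. 318.] 218 z 0.041 c 475.3 -56.8 size 24.1@66.5 11.2@-23.5
[365. 381.] 164 z 0.015 c 577.0 -186.1 size 18.5@11.3 61.1@-78.7
```

View pics/w2.png

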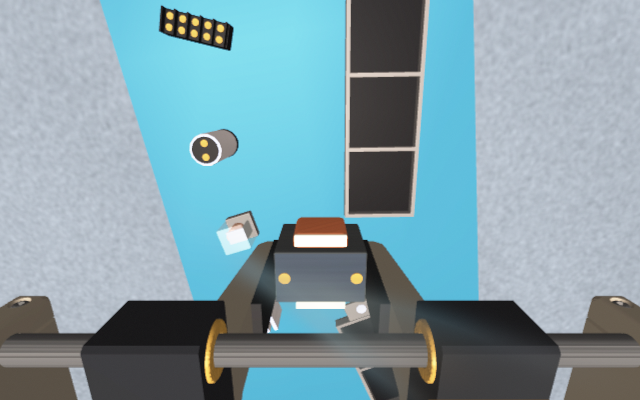

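The tray's -y end wall is at pixel (380,216), with dividers at (383,149) and (386,74). I'll turn these into bay centres.

```bash
python3 - <<'E'
from h import *
c=load('w2')
for a,b in [((346,215),(414,214)),((348,149.5),(418,149.5)),((348,74),(423,74))]:
    A,B=px(c,*a,.014),px(c,*b,.014); print((A*1000).round(1),(B*1000).round(1),'mid',((A+B)*500).round(1), px(c,(a[0]+b[0])/2,a[1])[2].round(3))
E
```

```text
[577.3  55.5  14. ] [653.3  44.7  14. ] mid [615.3  50.1  14. ] 0.015
[589.2 128.   14. ] [662.7 116.4  14. ] mid [626.  122.2  14. ] 0.015
[599.  202.1  14. ] [672.8 190.4  14. ] mid [635.9 196.3  14. ] 0.015
```

```bash
python3 -m crank '.023 .037 0 0 0 .004 1; .023 .037 0 0 0 .004 1; .023 .037 0 0 0 .004 1; .023 .037 0 0 0 .004 1; .023 .037 0 0 0 0 1' | tail -3
python3 -m crank '0 0 -.03 0 0 0 1; 0 0 -.05 0 0 0 1; 0 0 -.05 0 0 0 1; 0 0 -.05 0 0 0 1; 0 0 -.025 0 0 0 1' |tail -3
python3 -m crank '0 0 0 0 0 0 1; 0 0 0 0 0 0 1'|tail -3
python3 -c "from h import *; yaw()"
```

```text
ft_force: [0.7, 0.1, -2.7]
opening: 0.5
finger_force: 25.0
ft_force: [-0.6, -0.4, -4.3]
opening: 0.5
finger_force: 25.0
ft_force: [0.6, -1.0, -2.0]
opening: 0.495
finger_force: 25.0
t 5.62 tcp [641.  230.7  33.9] yaw -8.33 open 45.6 ff 25.0 F [ 0.6 -1.  -2. ]
```

```bash
python3 -m crank '0 .0015 -.009 0 0 0 1; 0 0 -.008 0 0 0 1; 0 0 -.0015 0 0 0 1; 0 0 -.0015 0 0 0 1; 0 0 0 0 0 0 1' | tail -6
python3 -m crank '0 0 -.0008 0 0 0 1; 0 0 0 0 0 0 1' | tail -6
python3 -c "from h import *; yaw()"
```

```text
time: 6.03
tcp_pos: [0.6421, 0.2333, 0.0204]
tcp_rot: [0.756, 0.655, 0.0, 0.0]
ft_force: [0.7, -0.2, -3.0]
opening: 0.5
finger_force: 25.0
time: 6.2
tcp_pos: [0.6421, 0.2334, 0.0197]
tcp_rot: [0.756, 0.655, 0.0, 0.0]
ft_force: [0.4, 0.2, -2.1]
opening: 0.5
finger_force: 25.0
t 6.20 tcp [642.1 233.4  19.7] yaw -8.23 open 46.0 ff 25.0 F [ 0.4  0.2 -2.1]
```

```bash
python3 -m crank '0 0 -.001 0 0 0 1; 0 0 -.0005 0 0 0 1; 0 0 0 0 0 0 1' | tail -6
python3 -c "from h import *; yaw()"
```

```text
time: 6.45
tcp_pos: [0.6421, 0.2333, 0.0188]
tcp_rot: [0.756, 0.655, 0.0, 0.0]
ft_force: [0.1, -1.1, -0.2]
opening: 0.501
finger_force: 25.0
t 6.45 tcp [642.1 233.3  18.8] yaw -8.23 open 46.1 ff 25.0 F [ 0.1 -1.1 -0.2]
```

```bash
python3 -m crank '0 0 0 0 0 0 -.3; 0 0 0 0 0 0 -.3; 0 0 0 0 0 0 -.3; 0 0 0 0 0 0 -.3' 20| tail -3
python3 -m crank '0 0 .01 0 0 0 -.3; 0 0 .04 0 0 0 -.3; 0 0 .05 0 0 0 -.5; 0 0 .04 0 0 0 -1; -.03 -.013 .01 0 0 0 -1' | tail -3
python3 -m crank '-.049 -.021 0 0 0 0 -1; -.049 -.021 0 0 0 0 -1; -.049 -.021 0 0 0 0 -1; -.049 -.021 0 0 0 0 -1; -.0207 -.0083 0 0 0 0 -1' | tail -6
python3 -m crank '0 0 0 0 0 0 -1; 0 0 0 0 0 0 -1' | tail -3
python3 - <<'E'
from h import *
yaw(); c=snap('wrist','w3'); blobs(c,box=(.4,.5,.1,.2))
E
```

```text
ft_force: [-0.6, 0.3, 0.3]
opening: 0.647
finger_force: 0.0
ft_force: [1.3, 0.2, 1.6]
opening: 0.842
finger_force: 0.0
time: 7.62
tcp_pos: [0.4523, 0.1533, 0.13]
tcp_rot: [0.756, 0.655, -0.001, -0.001]
ft_force: [-0.1, -0.9, 0.1]
opening: 1.0
finger_force: 0.0
ft_force: [0.4, 1.0, -0.6]
opening: 1.001
finger_force: 0.0
t 7.78 tcp [457.4 154.3 131.7] yaw -8.26 open 92.1 ff 0.0 F [ 0.4  1.  -0.6]
floor 0.0007
[320. 209.] 1487 z 0.064 c 457.1 155.0 size 29.2@44.5 29.0@-45.5
```

View pics/w3.png

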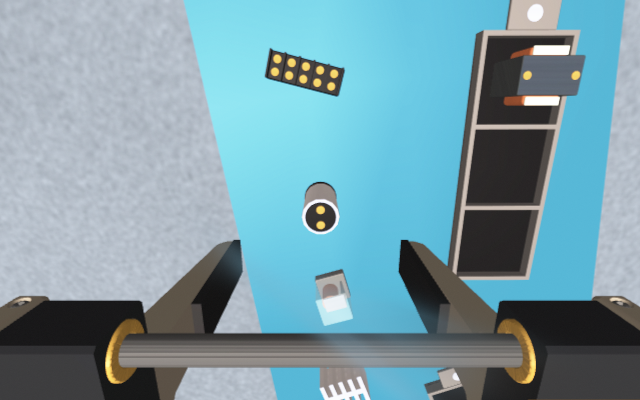

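The transformer stands in the tab bay at (545,75), and the slim can at (320,215) is centred between the fingers. Descending to grip it.

```bash
python3 -m crank '0 .001 -.04 0 0 0 -1; 0 0 -.05 0 0 0 -1; 0 0 -.045 0 0 0 -1; 0 0 -.014 0 0 0 -1; 0 0 0 0 0 0 -1' 15 | tail -3
python3 -m crank '0 0 0 0 0 0 1; 0 0 0 0 0 0 1; 0 0 0 0 0 0 1; 0 0 0 0 0 0 1; 0 0 0 0 0 0 1'|tail -3
python3 -m crank '0 0 0 0 0 0 1; 0 0 0 0 0 0 1; 0 0 0 0 0 0 1; 0 0 0 0 0 0 1'|tail -3
python3 -c "from h import *; yaw()"
```

```text
ft_force: [0.4, 0.0, 0.6]
opening: 0.997
finger_force: 0.0
ft_force: [0.3, -0.3, -0.3]
opening: 0.66
finger_force: 0.0
ft_force: [0.7, 0.1, 0.6]
opening: 0.371
finger_force: 0.0
t 9.00 tcp [456.8 155.   19. ] yaw -8.23 open 34.2 ff 0.0 F [0.7 0.1 0.6]
```

```bash
python3 -m crank '0 0 0 0 0 0 1; 0 0 0 0 0 0 1; 0 0 0 0 0 0 1'
python3 -m crank '0 0 .015 0 0 0 1; 0 0 .04 0 0 0 1; 0 0 .05 0 0 0 1; 0 0 .03 0 0 0 1; .023 .0005 0 0 0 0 1'|tail -3
python3 -m crank '.0464 .001 0 0 0 0 1; .0464 .001 0 0 0 0 1; .0464 .001 0 0 0 0 1; .0464 .001 0 0 0 0 1; .0232 .0005 0 0 0 0 1'|tail -3
python3 -m crank '0 0 -.03 0 0 0 1; 0 0 -.045 0 0 0 1; 0 0 -.03 0 0 0 1; 0 0 0 0 0 0 1; 0 0 0 0 0 0 1'|tail -3
python3 -c "from h import *; yaw()"
```

```text
time: 9.25
tcp_pos: [0.4569, 0.155, 0.019]
tcp_rot: [0.756, 0.655, -0.0, 0.0]
ft_force: [0.7, 0.2, 0.5]
opening: 0.323
finger_force: 15.0
ft_force: [0.8, -0.1, -1.1]
opening: 0.326
finger_force: 15.0
ft_force: [0.7, 1.3, -1.1]
opening: 0.323
finger_force: 15.0
ft_force: [0.9, -0.2, -0.3]
opening: 0.322
finger_force: 15.0
t 10.50 tcp [629.4 158.8  40.7] yaw -8.23 open 29.7 ff 15.0 F [ 0.9 -0.2 -0.3]
```

```bash
python3 -m crank '.0018 .0005 -.012 0 0 0 1; 0 0 -.008 0 0 0 1; 0 0 -.002 0 0 0 1; 0 0 -.0012 0 0 0 1; 0 0 0 0 0 0 1' |tail -3
python3 -m crank '0 0 -.0005 0 0 0 1; 0 0 0 0 0 0 1; 0 0 0 0 0 0 1' |tail -3
python3 -c "from h import *; yaw()"
```

```text
ft_force: [-0.2, 0.3, -1.0]
opening: 0.32
finger_force: 15.0
ft_force: [0.1, 0.5, -1.1]
opening: 0.325
finger_force: 15.0
t 11.17 tcp [632.2 159.2  24. ] yaw -8.24 open 29.9 ff 15.0 F [ 0.1  0.5 -1.1]
```

```bash
python3 -m crank '-.0015 0 -.001 0 0 0 1; 0 0 -.0004 0 0 0 1; 0 0 0 0 0 0 1' |tail -3
python3 -c "from h import *; yaw()"
```

```text
ft_force: [-1.3, -0.6, 1.4]
opening: 0.322
finger_force: 15.0
t 11.42 tcp [631.  159.2  23. ] yaw -8.23 open 29.6 ff 15.0 F [-1.3 -0.6  1.4]
```

```bash
python3 -m crank '0 0 0 0 0 0 -.1; 0 0 0 0 0 0 -.1; 0 0 0 0 0 0 -.1; 0 0 0 0 0 0 -.1' 20| tail -3
python3 -m crank '0 0 .01 0 0 0 -.2; 0 0 .04 0 0 0 -.2; 0 0 .05 0 0 0 -.2; 0 0 .04 0 0 0 -.5; -.0338 -.0399 0 0 0 .072 -1' | tail -3
python3 -m crank '-.0338 -.0399 0 0 0 .072 -1; -.0338 -.0399 0 0 0 .072 -1; -.0338 -.0399 0 0 0 .072 -1; -.0338 -.0399 0 0 0 .072 -1; -.0338 -.0399 0 0 0 .072 -1' | tail -3
python3 -m crank '-.0338 -.0399 0 0 0 0 -1; 0 0 0 0 0 0 -1; 0 0 0 0 0 0 -1' | tail -3
python3 - <<'E'
from h import *
yaw(); c=snap('wrist','w4'); blobs(c,box=(.4,.7,-.1,.1))
E
```

```text
ft_force: [1.1, -0.0, 0.4]
opening: 0.55
finger_force: 0.0
ft_force: [1.6, -0.5, 1.9]
opening: 0.722
finger_force: 0.0
ft_force: [-0.4, -0.5, 0.4]
opening: 1.0
finger_force: 0.0
ft_force: [-0.1, 0.8, 1.1]
opening: 0.999
finger_force: 0.0
t 12.83 tcp [453.  -51.5 128.3] yaw 10.99 open 91.9 ff 0.0 F [-0.1  0.8  1.1]
floor 0.0006
[352.  75.] 1820 z 0.047 c 455.8 57.8 size 29.0@8.4 29.1@-81.6
[540. 105.] 1579 z 0.015 c 618.2 76.3 size 58.0@81.9 79.9@-8.1
[322. 204.] 1774 z 0.041 c 453.6 -49.4 size 43.9@11.0 36.6@-79.0
[454. 247.] 1353 z 0.015 c 595.2 -71.7 size 37.0@72.9 77.2@-17.1
```

View pics/w4.png

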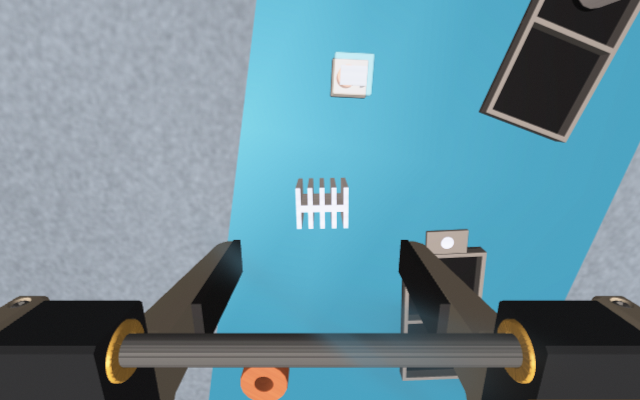

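The heat sink at (322,204) is square with the fingers. Descending, gripping and lifting.

```bash
python3 -m crank '.001 .0027 -.04 0 0 0 -1; 0 0 -.05 0 0 0 -1; 0 0 -.045 0 0 0 -1; 0 0 -.0167 0 0 0 -1; 0 0 0 0 0 0 -1' 20 | tail -3
python3 -m crank '0 0 0 0 0 0 1; 0 0 0 0 0 0 1; 0 0 0 0 0 0 1; 0 0 0 0 0 0 1; 0 0 0 0 0 0 1'|tail -3
python3 -m crank '0 0 0 0 0 0 1; 0 0 0 0 0 0 1; 0 0 0 0 0 0 1; 0 0 0 0 0 0 1'|tail -3
python3 -c "from h import *; yaw()"
python3 -m crank '0 0 .015 0 0 0 1; 0 0 .04 0 0 0 1; 0 0 .05 0 0 0 1; 0 0 .03 0 0 0 1; .0371 .0301 0 0 0 -.0708 1'|tail -3
python3 -m crank '.0371 .0301 0 0 0 -.0708 1; .0371 .0301 0 0 0 -.0708 1; .0371 .0301 0 0 0 -.0708 1; .0371 .0301 0 0 0 -.0708 1; .0371 .0301 0 0 0 -.0708 1'|tail -3
python3 -m crank '0 0 0 0 0 0 1; 0 0 -.03 0 0 0 1; 0 0 -.045 0 0 0 1; 0 0 -.025 0 0 0 1; 0 0 0 0 0 0 1'|tail -3
python3 -m crank '0 0 0 0 0 0 1; 0 0 0 0 0 0 1'|tail -3
python3 -c "from h import *; yaw()"
```

```text
ft_force: [0.6, -0.3, 0.4]
opening: 0.999
finger_force: 0.0
ft_force: [-0.5, 0.4, -0.3]
opening: 0.661
finger_force: 0.0
ft_force: [-1.5, 0.7, 2.6]
opening: 0.474
finger_force: 20.0
t 14.05 tcp [454.3 -48.4  14.1] yaw 11.20 open 43.6 ff 20.0 F [-1.5  0.7  2.6]
ft_force: [1.4, -1.2, -0.2]
opening: 0.477
finger_force: 20.0
ft_force: [0.3, -1.0, -0.8]
opening: 0.474
finger_force: 20.0
ft_force: [-1.3, -0.8, -1.2]
opening: 0.478
finger_force: 20.0
ft_force: [-0.6, -0.8, -0.4]
opening: 0.476
finger_force: 20.0
t 15.47 tcp [622.1  86.9  41.6] yaw -7.92 open 43.8 ff 20.0 F [-0.6 -0.8 -0.4]
```

```bash
python3 -m crank '-.002 0 -.015 0 0 0 1; 0 0 -.012 0 0 0 1; 0 0 -.002 0 0 0 1; 0 0 -.001 0 0 0 1; 0 0 0 0 0 0 1' |tail -3
python3 -m crank '0 0 0 0 0 0 1; 0 0 -.0005 0 0 0 1; 0 0 0 0 0 0 1' |tail -3
python3 -c "from h import *; yaw()"
```

```text
ft_force: [-2.0, -0.0, 2.7]
opening: 0.474
finger_force: 20.0
ft_force: [-2.5, -1.0, 5.5]
opening: 0.477
finger_force: 20.0
t 16.13 tcp [619.7  87.   18. ] yaw -7.90 open 43.9 ff 20.0 F [-2.5 -1.   5.5]
```

```bash
python3 -m crank '0 0 0 0 0 0 -.3; 0 0 0 0 0 0 -.3; 0 0 0 0 0 0 -.3; 0 0 0 0 0 0 -.3' 12| tail -3
python3 -m crank '0 0 .01 0 0 0 -.3; 0 0 .04 0 0 0 -.3; 0 0 .05 0 0 0 -.3; 0 0 .05 0 0 0 -.5; -.0437 -.0078 0 0 0 .075 -1' | tail -3
python3 -m crank '-.0437 -.0078 0 0 0 .075 -1; -.0437 -.0078 0 0 0 .075 -1; -.0437 -.0078 0 0 0 .075 -1; -.0437 -.0078 0 0 0 .075 -1; 0 0 0 0 0 0 -1' | tail -3
python3 -m crank '0 0 0 0 0 0 -1; 0 0 0 0 0 0 -1' | tail -3
python3 - <<'E'
from h import *
yaw(); c=snap('wrist','w5'); blobs(c,box=(.4,.7,0,.3))
E
```

```text
ft_force: [0.9, -1.1, -0.6]
opening: 0.65
finger_force: 0.0
ft_force: [1.7, -0.6, 1.7]
opening: 0.773
finger_force: 0.0
ft_force: [-0.3, -0.6, -0.4]
opening: 0.999
finger_force: 0.0
ft_force: [0.5, 1.1, 0.5]
opening: 1.003
finger_force: 0.0
t 17.47 tcp [457.1  57.8 130.8] yaw 8.92 open 92.2 ff 0.0 F [0.5 1.1 0.5]
floor 0.0008
[549. 110.] 14842 z 0.062 c 630.1 156.9 size 180.7@81.7 47.2@-8.3
[319. 206.] 1488 z 0.047 c 455.7 57.9 size 28.9@8.8 29.4@-81.2
```

View pics/w5.png

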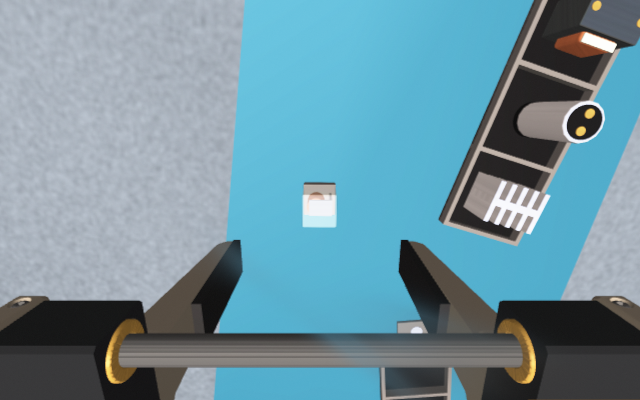

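The three-bay tray is filled and upright: transformer at (600,30), slim can at (560,120), heat sink at (505,205). The relay at (319,206) is aligned with the jaws.

```bash
python3 -m crank '-.0019 0 -.04 0 0 0 -1; 0 0 -.05 0 0 0 -1; 0 0 -.045 0 0 0 -1; 0 0 -.0194 0 0 0 -1; 0 0 0 0 0 0 -1' 12 | tail -3
python3 -m crank '0 0 0 0 0 0 1; 0 0 0 0 0 0 1; 0 0 0 0 0 0 1; 0 0 0 0 0 0 1; 0 0 0 0 0 0 1'|tail -3
python3 -m crank '0 0 0 0 0 0 1; 0 0 0 0 0 0 1; 0 0 0 0 0 0 1; 0 0 0 0 0 0 1; 0 0 0 0 0 0 1'|tail -3
python3 -m crank '0 0 0 0 0 0 1; 0 0 0 0 0 0 1'|tail -3
python3 -c "from h import *; yaw()"
python3 -m crank '0 0 .015 0 0 0 1; 0 0 .04 0 0 0 1; 0 0 .05 0 0 0 1; 0 0 .03 0 0 0 1; .0302 -.0392 0 0 0 .0185 1'|tail -3
python3 -m crank '.0302 -.0392 0 0 0 .0185 1; .0302 -.0392 0 0 0 .0185 1; .0302 -.0392 0 0 0 .0185 1; .0302 -.0392 0 0 0 .0185 1; .0302 -.0392 0 0 0 .0185 1'|tail -3
python3 -m crank '0 0 0 0 0 0 1; 0 0 -.03 0 0 0 1; 0 0 -.045 0 0 0 1; 0 0 -.025 0 0 0 1; 0 0 0 0 0 0 1'|tail -3
python3 -m crank '0 0 0 0 0 0 1; 0 0 0 0 0 0 1'|tail -3
python3 -c "from h import *; yaw()"
```

```text
ft_force: [-0.4, -0.4, -0.5]
opening: 1.001
finger_force: 0.0
ft_force: [0.6, -0.0, -0.2]
opening: 0.658
finger_force: 0.0
ft_force: [0.1, -0.4, 0.0]
opening: 0.325
finger_force: 12.0
ft_force: [0.2, -0.2, 0.8]
opening: 0.325
finger_force: 12.0
t 18.93 tcp [454.4  57.9  14. ] yaw 8.97 open 29.9 ff 12.0 F [ 0.2 -0.2  0.8]
ft_force: [1.0, 0.0, -0.1]
opening: 0.325
finger_force: 12.0
ft_force: [0.4, 0.0, -0.1]
opening: 0.327
finger_force: 12.0
ft_force: [-0.8, 0.0, -1.1]
opening: 0.326
finger_force: 12.0
ft_force: [0.4, -0.7, 0.4]
opening: 0.324
finger_force: 12.0
t 20.35 tcp [ 591.1 -118.7   41.7] yaw 13.97 open 29.9 ff 12.0 F [ 0.4 -0.7  0.4]
```

```bash
python3 -m crank '.0005 0 -.015 0 0 0 1; 0 0 -.012 0 0 0 1; 0 0 -.002 0 0 0 1; 0 0 -.001 0 0 0 1; 0 0 0 0 0 0 1' |tail -3
python3 -m crank '0 0 0 0 0 0 1; 0 0 0 0 0 0 1' |tail -3
python3 -c "from h import *; yaw()"
```

```text
ft_force: [-1.7, -0.1, 1.7]
opening: 0.323
finger_force: 12.0
ft_force: [-0.8, 0.7, 2.4]
opening: 0.322
finger_force: 12.0
t 20.93 tcp [ 590.6 -118.4   17.9] yaw 13.97 open 29.6 ff 12.0 F [-0.8  0.7  2.4]
```

```bash
python3 -m crank '0 0 0 0 0 0 -.1; 0 0 0 0 0 0 -.1; 0 0 0 0 0 0 -.1; 0 0 0 0 0 0 -.1' 12| tail -3
python3 -m crank '0 0 .01 0 0 0 -.1; 0 0 .04 0 0 0 -.1; 0 0 .05 0 0 0 -.1; 0 0 .05 0 0 0 -.5; -.0161 .0496 0 0 0 0 -1' | tail -3
python3 -m crank '-.0161 .0496 0 0 0 0 -1; -.0161 .0496 0 0 0 0 -1; -.0161 .0496 0 0 0 0 -1; -.0161 .0496 0 0 0 0 -1; -.0161 .0496 0 0 0 0 -1' | tail -3
python3 -m crank '-.0161 .0496 0 0 0 0 -1; -.0161 .0496 0 0 0 0 -1; -.0161 .0496 0 0 0 0 -1; -.0161 .0496 0 0 0 0 -1; -.0161 .0496 0 0 0 0 -1' | tail -3
python3 -m crank '-.0161 .0496 0 0 0 0 -1; -.0161 .0496 0 0 0 0 -1; 0 0 0 0 0 0 -1; 0 0 0 0 0 0 -1; 0 0 0 0 0 0 -1' | tail -3
python3 - <<'E'
from h import *
yaw(); c=snap('wrist','w6'); blobs(c,box=(.35,.7,.3,.45))
E
```

```text
ft_force: [0.4, -0.2, -0.5]
opening: 0.554
finger_force: 0.0
ft_force: [2.5, -0.0, 0.2]
opening: 0.669
finger_force: 0.0
ft_force: [0.5, -0.1, 0.2]
opening: 0.999
finger_force: 0.0
ft_force: [0.2, 0.4, 0.2]
opening: 1.002
finger_force: 0.0
ft_force: [-0.7, -0.4, 0.5]
opening: 1.0
finger_force: 0.0
t 22.93 tcp [433.8 364.8 130.4] yaw 13.99 open 92.0 ff 0.0 F [-0.7 -0.4  0.5]
floor 0.0005
[321. 203.] 2040 z 0.042 c 433.3 366.8 size 40.7@50.3 41.2@-39.7
```

View pics/w6.png

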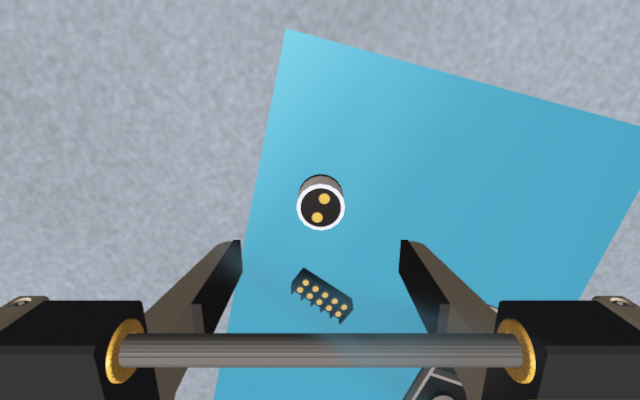

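The wide can at (321,203) is between the fingers and clear of the terminal strip at (322,296). Gripping it.

```bash
python3 -m crank '0 .002 -.04 0 0 0 -1; 0 0 -.05 0 0 0 -1; 0 0 -.045 0 0 0 -1; 0 0 -.0193 0 0 0 -1; 0 0 0 0 0 0 -1' 15 | tail -3
python3 -m crank '0 0 0 0 0 0 1; 0 0 0 0 0 0 1; 0 0 0 0 0 0 1; 0 0 0 0 0 0 1; 0 0 0 0 0 0 1'|tail -3
python3 -m crank '0 0 0 0 0 0 1; 0 0 0 0 0 0 1; 0 0 0 0 0 0 1; 0 0 0 0 0 0 1; 0 0 0 0 0 0 1'|tail -3
python3 -c "from h import *; yaw()"
python3 -m crank '0 0 .015 0 0 0 1; 0 0 .04 0 0 0 1; 0 0 .05 0 0 0 1; 0 0 .04 0 0 0 1; .0157 -.0495 0 0 0 0 1'|tail -3
python3 -m crank '.0157 -.0495 0 0 0 0 1; .0157 -.0495 0 0 0 0 1; .0157 -.0495 0 0 0 0 1; .0157 -.0495 0 0 0 0 1; .0157 -.0495 0 0 0 0 1'|tail -3
python3 -m crank '.0157 -.0495 0 0 0 0 1; .0157 -.0495 0 0 0 0 1; .0157 -.0495 0 0 0 0 1; .0157 -.0495 0 0 0 0 1; .0157 -.0495 0 0 0 0 1'|tail -3
python3 -m crank '.0157 -.0495 0 0 0 0 1; .0157 -.0495 0 0 0 0 1; .0157 -.0495 0 0 0 0 1; .0157 -.0495 0 0 0 0 1; 0 0 0 0 0 0 1'|tail -3
python3 -m crank '0 0 0 0 0 0 1; 0 0 0 0 0 0 1'|tail -3
python3 - <<'E'
from h import *
yaw(); snap('top','top1'); c=load('top1'); blobs(c,box=(.5,.75,-.3,.3))
E
```

```text
ft_force: [-0.3, 0.1, -0.8]
opening: 1.0
finger_force: 0.0
ft_force: [0.6, -1.3, 0.7]
opening: 0.658
finger_force: 0.0
ft_force: [-0.4, -0.1, 1.4]
opening: 0.455
finger_force: 15.0
t 24.23 tcp [433.7 366.7  14.7] yaw 13.96 open 41.9 ff 15.0 F [-0.4 -0.1  1.4]
ft_force: [2.3, 1.2, -0.2]
opening: 0.452
finger_force: 15.0
ft_force: [0.6, -0.1, -1.1]
opening: 0.454
finger_force: 15.0
ft_force: [-0.4, 1.1, -0.8]
opening: 0.452
finger_force: 15.0
ft_force: [0.5, -0.6, -0.9]
opening: 0.453
finger_force: 15.0
ft_force: [-0.1, -0.4, -0.7]
opening: 0.455
finger_force: 15.0
t 26.07 tcp [ 609.9 -189.7  123.2] yaw 13.95 open 41.9 ff 15.0 F [-0.1 -0.4 -0.7]
floor 0.0021
[232. 145.] 1476 z 0.050 c 630.1 159.6 size 189.0@81.1 46.9@-8.9
```

```bash
python3 -m crank '0 -.001 -.03 0 0 0 1; 0 0 -.045 0 0 0 1; 0 0 -.035 0 0 0 1; 0 0 -.012 0 0 0 1; 0 0 0 0 0 0 1'|tail -3
python3 -m crank '0 0 0 0 0 0 1; 0 0 -.008 0 0 0 1; 0 0 -.004 0 0 0 1; 0 0 -.003 0 0 0 1; 0 0 0 0 0 0 1'|tail -3
python3 -m crank '0 0 0 0 0 0 1; 0 0 0 0 0 0 1'|tail -3
python3 -c "from h import *; yaw()"
```

```text
ft_force: [-0.1, 1.0, -1.0]
opening: 0.454
finger_force: 15.0
ft_force: [-0.8, -0.5, -1.9]
opening: 0.455
finger_force: 15.0
ft_force: [0.4, -0.6, -0.8]
opening: 0.452
finger_force: 15.0
t 27.12 tcp [ 610.5 -191.2   20.8] yaw 13.96 open 41.6 ff 15.0 F [ 0.4 -0.6 -0.8]
```

```bash
python3 -m crank '-.0005 .0005 -.0015 0 0 0 1; 0 0 -.001 0 0 0 1; 0 0 0 0 0 0 1; 0 0 0 0 0 0 1'|tail -3
python3 -c "from h import *; yaw()"
```

```text
ft_force: [0.1, 0.3, 0.9]
opening: 0.454
finger_force: 15.0
t 27.45 tcp [ 610.  -190.7   18.7] yaw 13.96 open 41.8 ff 15.0 F [0.1 0.3 0.9]
```

```bash
python3 -m crank '0 0 0 0 0 0 -.2; 0 0 0 0 0 0 -.2; 0 0 0 0 0 0 -.2; 0 0 0 0 0 0 -.2' | tail -3
python3 -m crank '0 0 .01 0 0 0 -.3; 0 0 .04 0 0 0 -.3; 0 0 .05 0 0 0 -.3; 0 0 .05 0 0 0 -.5; -.012 .04 .03 0 0 0 -1' | tail -3
python3 -m crank '-.012 .04 .03 0 0 0 -1; -.012 .04 .03 0 0 0 -1; -.012 .04 .03 0 0 0 -1; -.012 .04 .03 0 0 0 -1; -.012 .04 .03 0 0 0 -1' | tail -3
python3 -m crank '-.012 .04 0 0 0 0 -1; -.012 .04 0 0 0 0 -1; 0 0 0 0 0 0 -1; 0 0 0 0 0 0 -1; 0 0 0 0 0 0 -1' | tail -3
python3 - <<'E'
from h import *
yaw(); c=snap('wrist','w7'); blobs(c); print(); blobs(c,zlo=.022,box=(.5,.75,-.3,.3)); print('scene'); blobs(snap('scene','s1'),zlo=.022,box=(.3,.75,-.45,.4))
E
```

```text
ft_force: [-0.5, 0.6, -0.3]
opening: 0.602
finger_force: 0.0
ft_force: [0.8, 0.1, 0.2]
opening: 0.771
finger_force: 0.0
ft_force: [1.4, 0.1, 0.2]
opening: 1.0
finger_force: 0.0
ft_force: [-0.2, -0.1, 0.0]
opening: 1.006
finger_force: 0.0
t 29.03 tcp [538.   49.  266.4] yaw 13.97 open 92.5 ff 0.0 F [-0.2 -0.1  0. ]
floor 0.0006
[426.  84.] 6091 z 0.046 c 631.0 161.4 size 189.8@81.7 46.3@-8.3
[420. 107.] 894 z 0.067 c 630.1 158.6 size 29.4@71.7 28.8@-18.3
[329. 285.] 1780 z 0.050 c 590.3 -118.2 size 28.0@13.9 29.1@-76.1
[328. 326.] 349 z 0.038 c 605.3 -176.0 size 36.2@15.6 12.1@-74.4
[203. 392.] 413 z 0.034 c 434.6 -345.8 size 44.7@13.3 15.4@-76.7

floor 0.0008
[449.  41.] 1804 z 0.047 c 641.7 234.3 size 42.6@81.6 46.2@-8.4
[421. 107.] 815 z 0.067 c 630.1 158.6 size 29.4@71.7 28.8@-18.3
[391. 164.] 1093 z 0.045 c 619.1 85.6 size 36.0@82.0 44.7@-8.0
[328. 298.] 587 z 0.051 c 590.3 -118.2 size 28.0@13.9 29.1@-76.1
[328. 329.] 184 z 0.040 c 604.8 -174.5 size 32.9@16.6 9.0@-73.4
scene
floor 0.0022
[443. 204.] 313 z 0.049 c 642.5 235.3 size 41.2@77.6 47.9@-12.4
[178. 205.] 269 z 0.036 c 342.5 -374.7 size 47.6@76.7 49.5@-13.3
[418. 209.] 209 z 0.069 c 630.7 159.7 size 27.3@54.0 29.2@-36.0
[390. 219.] 309 z 0.047 c 619.2 87.0 size 36.4@81.3 45.0@-8.7
[237. 220.] 45 z 0.026 c 444.5 -253.2 size 20.7@26.8 39.7@-63.2
[194. 233.] 307 z 0.036 c 438.7 -362.0 size 49.2@69.5 49.6@-20.5
[312. 242.] 214 z 0.053 c 591.2 -118.5 size 29.5@13.6 28.6@-76.4
[162. 248.] 167 z 0.037 c 445.2 -437.5 size 24.3@89.1 49.6@-0.9
[288. 261.] 296 z 0.047 c 610.6 -189.6 size 39.4@62.7 39.5@-27.3
[190. 277.] 373 z 0.037 c 547.0 -400.7 size 48.5@74.2 49.2@-15.8
```

View pics/w7.png

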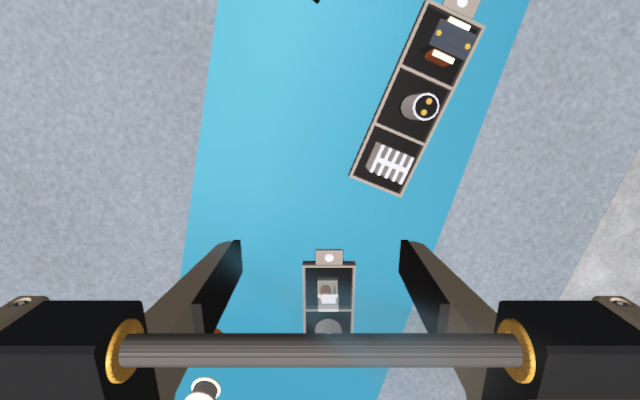

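All five parts stand upright and centred in their bays: transformer (452,40), slim can (424,107) and heat sink (388,163), then relay (328,293) and wide can (328,325). The scene camera puts each within about 3 mm of its bay centre. Handing in.

```bash
python3 -c "from cell import sign_off; print(sign_off())"
```

```text
the job is handed in; nothing more can be done
None
```

I put all five parts upright in their bays in the order asked, left the coil, solder reel and terminal strip alone, and handed the job in at about 29 s of the 128 s allowed; no verdict came back.

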